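Sort moulded parts into a shuttle and index it at its notch

ROBOT

A 7-joint arm with a two-finger parallel gripper is mounted at the origin on the work surface. World frame = base frame: x ahead of the robot, y to its left, z up, the work surface at z = 0. Lengths are in m, angles in rad, forces in N, time in s.
With the tool pointing down it reaches from about 0.35 to 0.9 m from the base axis. Payload 8.1 kg.
Tool frame: the origin (TCP) lies at the very end of the fingers, on their centre line; the grasp point (between the pads) lies 19 mm behind it (arm.grip_depth is the distance from the TCP to the grasp point, in m); x points along the fingers, z is the direction in which the jaws open and shut, and the axes are right-handed (so a half turn about x gives the same grasp; the last joint's range is limited). The gripper opens to 92 mm and grips with 3 to 60 N. Pads are 19 mm wide; open, the fingers measure 130 mm over their backs; the gripper's body (75 mm by 190 mm) begins 47 mm behind the grasp point.
Start: joints at [-1.232, 0.434, 0.025, 1.573, -0.012, 1.134, -0.075], TCP at [0.267, 0.565, 0.227] pointing down, gripper open.
Joint ranges: [-2.62, 2.62], [-0.44, 2.09], [-1.27, 1.32], [0.08, 2.57], [-1.32, 4.46], [0.12, 2], [-2.74, 2.74]. Speed limits (rad/s): [2.22, 2.22, 3.01, 3.01, 3.14, 3.14, 3.14].

INTERFACE

Orientations are given as a rotation vector (axis times angle).
In Python, from cell import status, cams, arm gives the robot as it stands. The module is installed in compiled form; this text tells all that it offers.
- The arm moves only by the tool step_arm, never from a script. Its argument "rows" is a list of rows, each a list of 7 numbers: the gripper command: -1 is fully open, 1 is shut, values between are in proportion, then the shift along the tool's x, y, z as a fraction of full scale, then the turn, a rotation vector about the tool's x, y, z as a fraction of full scale. In form: [[grip, x, y, z, rx, ry, rz], ...]. A call has 1 to 12 rows; each row is the pose to reach, as a shift and turn from the pose commanded when the call began, along the tool's axes at that moment; what a row does not reach only later rows make up. Full scale, the value 1, is 80 cm for a shift and 60 degrees for a turn. A row lasts 1/12 s, in which the tool goes at most 41.7 mm and 7.16 degrees, less where a joint would pass 70% of its speed; a pose out of reach is approached as far as the arm can. A call with a number of a shift or a turn outside -1 to 1 is refused whole. A call with a gripper value outside its range is refused whole. The fingers move at their own pace and stop on an object; "newtons" is the grip in N (left out, the last holds). Time passes only in rows, so rows that repeat a pose let the fingers close. It gives the time, the measured TCP pose, the force and the opening at its end, in the units of the state.
- status.observe(): the state, without advancing time (a new reading comes with each control period).
- cams.get_image(name): name is "side" or "top"; returns a dict with "pixels" (400x640x3 uint8, red, green, blue), "range_z" (400x640 float32, m along the optical axis (not along the pixel's ray), 0 where there is no reading), "camera_matrix" (3x3 intrinsics, pixels), "eye" and "attitude" of the camera in the world. Camera axes: x right, y down, z forward; pixel columns grow to the right and rows downward; lengths in m; the calibration is good to about 2 mm. A picture is of the moment at which its call begins.
- arm.sign_off(): hands the job in, once; it reports no verdict.
The state is a dict: "clock": time; "joints": joint angles; "dq": joint speeds; "joint_efforts": joint torques, N m; "position": TCP position; "ee_rot": TCP orientation; "force": force on the tool from outside, world axes, zero at the start; "ft_torque": the same for the moment, N m; "width": opening from 0.0 (shut) to 1.0 (fully open).
Only numpy, scipy, OpenCV 4.12 (cv2) and the standard library are available. Lean on these libraries where they do the work, as an engineer would, in place of code of your own. Each camera call takes 0.05 s, during which the arm holds its last target.

TASK

Load the shuttle on its rail: stand the two round-footed pins upright in its wide bin and the T-shaped bracket upright in its narrow bin, leaving the tape roll, the jar and the nut that lie among them where they are. Then take the shuttle by its black handle and slide it along the rail until its spring ball clicks into the notch between the two steel pins of the detent block, and do not push on beyond. Finish still gripping the handle, holding the loaded shuttle steady at the notch.

Things in the scene. Friction and masses are not known exactly. Their poses are not given: they have to be found in the camera images.
- pin_a_mid (a point): first round pin, black plastic, standing upright: a round foot 36 mm across and 12 mm high, on it a round stem 20 mm across up to 48 mm. The point is its centre, 24 mm above its underside; z is up along the stem. 35 to 70 g.
- pin_b_mid (a point): second round pin, the same as the first.
- bracket_mid (a point): T-shaped bracket, black plastic, standing upright: an oblong foot 60 mm (its x) by 24 mm (its y), 12 mm high, on it an upright blade 40 mm (x) by 12 mm thick (y) up to 48 mm. The point is its centre, 24 mm above its underside; z is up. Any yaw; it is the same turned half round. About 60 g.
- wide_bin (a point): centre of the inner floor of the shuttle's wide bin, 36 mm above the table. Its x is level and square to the rail, y along the rail towards the notch, z up. Inside 100 mm (x) by 56 mm (y), with walls 18 mm high and 4 mm thick. Moves with the shuttle. Pins stand well at x = -26 and +26 mm.
- narrow_bin (a point): centre of the inner floor of the shuttle's narrow bin, on the side of the wide bin away from the handle, 71 mm from its centre (a 16 mm gap between the bins); same axes and height. Inside 100 mm (x) by 38 mm (y), walls 18 mm high, so the bracket's long foot has to lie along x.
- handle (a point): middle of the gripping part of the shuttle's black upright handle, 85 mm above the table; same axes as the bins. The handle is 30 mm (x) by 18 mm thick (y), its flat top is 100 mm above the table, it is free from 44 mm up. It stands 62 mm from the shuttle's middle towards the notch end, 42 mm from the outer face of the wide bin.
- index (a point): centre of the spring ball (12 mm across) that sticks out of the shuttle's +x side, in a brass housing, 36 mm above the table. Same axes as the bins. It springs inwards by up to 10 mm.
- notch (a point): where the centre of the spring ball lies when it is in the notch of the detent block; the block is fixed beside the rail, its two upright steel pins 10 mm across bound the notch. Same axes; y is the direction of sliding. The place of the block along the rail varies. The index is to be brought to this point: the y distance between the two is what matters.
- carriage (a joint): the shuttle's travel in m, 0 at the loading end, growing towards the notch; starts at 0 to 0.03, notch at 0.110 to 0.140, end stop 0.175. Sliding takes 1 N plus 6 N per m/s; the first detent pin about 5 N, 13 to 6 mm before the notch, then the ball drops in; pushing on past the second pin takes about 15 N, so a push of 8 to 12 N comes to rest in the notch.
- tape_roll: paper-coloured roll of tape lying flat, 52 mm across, 18 mm high; bystander, among the parts; not to be moved. Origin at the centre of its underside.
- grease_jar: small white jar, 38 mm across, 42 mm high; bystander, among the parts; not to be moved. Origin at the centre of its underside.
- nut: hexagonal steel nut, 32 mm across, 14 mm high; bystander, among the parts; not to be moved. Origin at the centre of its underside.
Things that resemble listed ones, but are neither listed nor needed, are in the scene too. Leave any turquoise look-alike of the part that bears pin_b_mid alone. What is shaped like the part that bears bracket_mid but green is not meant.

How it is judged:
On the way:
1. both pins stand in the wide bin and the bracket in the narrow bin, let go, with the shuttle still short of the detent (x of pin_a_mid in the frame of wide_bin between -0.05 and 0.05 m and y of pin_a_mid in the frame of wide_bin between -0.028 and 0.028 m and z of pin_a_mid in the frame of wide_bin between 0.017 and 0.031 m and angle between each of pin_a_mid, pin_b_mid, bracket_mid's own z axis and vertical below 0.2 rad and x of pin_b_mid in the frame of wide_bin between -0.05 and 0.05 m and y of pin_b_mid in the frame of wide_bin between -0.028 and 0.028 m and z of pin_b_mid in the frame of wide_bin between 0.017 and 0.031 m and x of bracket_mid in the frame of narrow_bin between -0.05 and 0.05 m and y of bracket_mid in the frame of narrow_bin between -0.019 and 0.019 m and z of bracket_mid in the frame of narrow_bin between 0.017 and 0.031 m and contact force between the fingers and pin_a below 0.2 N and contact force between the fingers and pin_b below 0.2 N and contact force between the fingers and bracket below 0.2 N and y of index in the frame of notch below -0.02 m), for 0.2 s.
At the end, for the whole second after the job is handed in: Both pins stand upright (within 0.2 rad) on the floor of the wide bin and the bracket on the floor of the narrow bin; the shuttle's ball is in the notch (within 3 mm along the rail) and at rest, and the fingers still grip the shuttle (more than 2 N) (x of pin_a_mid in the frame of wide_bin between -0.05 and 0.05 m and y of pin_a_mid in the frame of wide_bin between -0.028 and 0.028 m and z of pin_a_mid in the frame of wide_bin between 0.017 and 0.031 m and angle between each of pin_a_mid, pin_b_mid, bracket_mid's own z axis and vertical below 0.2 rad and x of pin_b_mid in the frame of wide_bin between -0.05 and 0.05 m and y of pin_b_mid in the frame of wide_bin between -0.028 and 0.028 m and z of pin_b_mid in the frame of wide_bin between 0.017 and 0.031 m and x of bracket_mid in the frame of narrow_bin between -0.05 and 0.05 m and y of bracket_mid in the frame of narrow_bin between -0.019 and 0.019 m and z of bracket_mid in the frame of narrow_bin between 0.017 and 0.031 m and y of index in the frame of notch between -0.003 and 0.003 m and contact force between the fingers and carriage above 2 N and velocity of joint carriage between -0.005 and 0.005 m/s); the arm keeps its last pose, push and grip.
It fails at once if the tape roll is moved by more than 30 mm (distance of tape_roll from where it was at the start of the episode above 0.03 m).
It fails at once if the grease jar is moved by more than 30 mm (distance of grease_jar from where it was at the start of the episode above 0.03 m).
It fails at once if the nut is moved by more than 30 mm (distance of nut from where it was at the start of the episode above 0.03 m).
It fails at once if the shuttle is pushed on beyond the notch by more than 12 mm (y of index in the frame of notch above 0.012 m).
It also fails if it takes over 72 s, if anything falls off the work surface, if the arm or the gripper's body presses on something with over 40 N, if the wrist force passes 120 N, or if a joint passes its speed limit or range.

## Working session

There is one attempt and no reset: what is moved stays moved. The work goes in short steps, Python scripts to look and compute and a tool call to move; the robot and the scene stay as the last step left them, time stands still between calls to the robot, and variables do not carry over. Pictures are saved under pics/ and viewed, and the job is handed in when it is done.

Besides the shell and the picture viewer there is one more tool, called after "Call:" in YAML: its name, and indented under it one key for each argument. step_arm: Moves the arm, as the interface text tells. Its arguments: {"type":"object","properties":{"rows":{"type":"array","items":{"type":"array","items":{"type":"number"}}},"newtons":{"type":"number"}},"required":["rows"]}

```bash
mkdir -p pics; cat > h.py <<'E'
import numpy as np,cv2
from scipy.spatial.transform import Rotation as R
from cell import status,cams,arm
def shot(n,save=None):
    d=cams.get_image(n)
    if save: cv2.imwrite('pics/'+save,d['pixels'][:,:,::-1])
    return d
def cloud(d):
    K=np.array(d['camera_matrix']);z=d['range_z']
    v,u=np.mgrid[0:z.shape[0],0:z.shape[1]]
    p=np.stack([(u-K[0,2])/K[0,0]*z,(v-K[1,2])/K[1,1]*z,z],-1)
    A=att(d)
    return p@A.T+np.array(d['eye'])
def att(d):
    a=np.array(d['attitude'])
    return a if a.shape==(3,3) else R.from_rotvec(a).as_matrix()
E
python3 - <<'E'
from h import *
s=status.observe();print(s)
for n in('side','top'):
    d=shot(n,n+'0.png');print(n,d['camera_matrix'],d['eye'],d['attitude'])
    np.savez('pics/'+n+'0.npz',**d)
E
```

```text
{'clock': 0.0, 'joints': array([-1.23163734,  0.43522131,  0.02497345,  1.57409283, -0.01156384,
        1.13401423, -0.07513421]), 'dq': array([ 0.00148213,  0.00096071,  0.00151744,  0.00038387, -0.00090393,
        0.00047001,  0.00145674]), 'joint_efforts': array([ 4.98838654e-04, -6.67847514e+01,  9.85354856e-01, -3.14465046e+01,
       -6.05908153e-02,  4.24594141e-02,  1.41955184e-04]), 'position': array([0.26704942, 0.56450467, 0.22594769]), 'ee_rot': array([-0.87885561,  1.38768765,  0.87722133]), 'force': array([0.31413434, 0.48331717, 0.032388  ]), 'ft_torque': array([0.0117576 , 0.04083014, 0.01104867]), 'width': 1.0029473027602742}
side [[367.69450003   0.         318.15333888]
 [  0.         367.69450003 194.86032342]
 [  0.           0.           1.        ]] [ 0.45751632 -0.70981009  0.61769075] [-2.2645769   0.09044338 -0.05109506]
top [[469.40751944   0.         324.80916139]
 [  0.         469.40751944 198.25212868]
 [  0.           0.           1.        ]] [ 0.40158166 -0.09787501  1.19949395] [-2.17053821  2.16508021 -0.06946422]
```

View pics/side0.png

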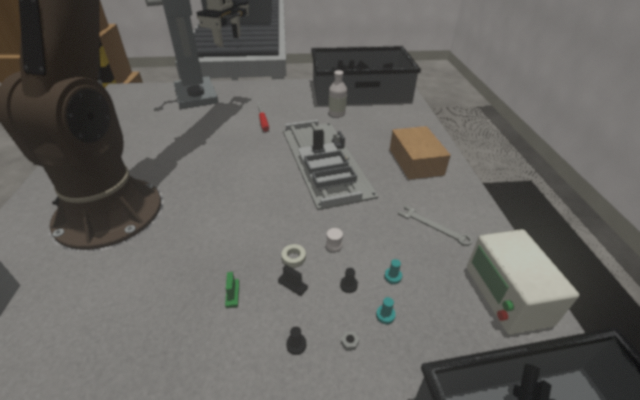

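View pics/top0.png

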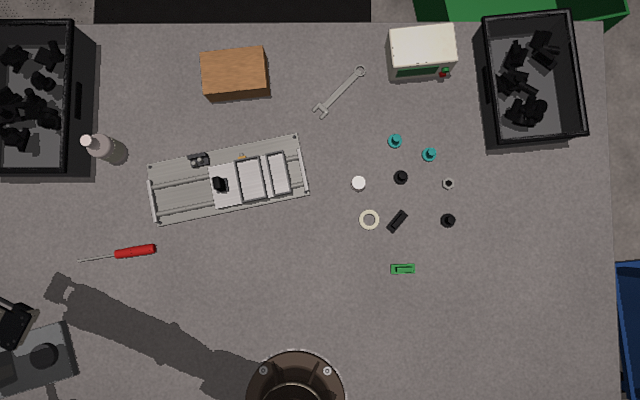

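Top view: the black round pins are at (401,177) and (447,220), and the black T bracket is at (397,221). The turquoise pins at (395,141) and (428,154) and the green bracket at (402,269) are look-alikes and stay. The bystanders are the jar (358,183), tape (369,219) and nut (448,184). The shuttle handle is at (220,184) and the detent block at (199,159).

```bash
python3 - <<'E'
from h import *
d=dict(np.load('pics/top0.npz'));P=cloud(d)
img=d['pixels'][:,:,::-1]
a=cv2.resize(img[125:285,335:475],None,fx=4,fy=4,interpolation=cv2.INTER_CUBIC)[:600]
b=cv2.resize(img[125:235,140:320],None,fx=4.4,fy=4.4,interpolation=cv2.INTER_CUBIC)
cv2.imwrite('pics/ca.png',a);cv2.imwrite('pics/cb.png',b)
print(np.median(P[230:245,200:300,2]),np.median(P[200:215,420:435,2]))
hs=P[...,2]
g=img.max(2)
for nm,(u,v) in dict(pa=(401,177),pb=(447,220),br=(397,221),jar=(358,183),tape=(369,219),nut=(448,184),tq1=(395,141),tq2=(428,154),gr=(402,269)).items():
    w=P[v-18:v+19,u-18:u+19].reshape(-1,3)
    m=w[w[:,2]>.035] if nm in('pa','pb','br','gr','jar','tq1','tq2') else w[w[:,2]>.008]
    c=m.mean(0); q=m[:,:2]-c[:2]; mm=(m[:,:2].min(0)+m[:,:2].max(0))/2
    ev,V=np.linalg.eigh(q.T@q/len(q))
    print(nm,len(m),c.round(4),mm.round(4),'zmax',m[:,2].max().round(3),'axis',np.degrees(np.arctan2(V[1,1],V[0,1])).round(1),(12*ev)**.5)
# shuttle
w=P[125:235,140:320]; 
for z0,z1 in((.09,.11),(.05,.058),(.045,.06)):
    ys,xs=np.nonzero((w[...,2]>z0)&(w[...,2]<z1))
    m=w[ys,xs];print(z0,len(m),m.mean(0).round(4),m.min(0).round(4),m.max(0).round(4), xs.min()+140,xs.max()+140,ys.min()+125,ys.max()+125)
E
```

```text
-0.0007069043253143947 -0.0006662028397292907
pa 60 [ 0.5466 -0.2521  0.1234] [ 0.4833 -0.1858] zmax 1.199 axis 133.2 [0.01650597 0.19678655]
pb 65 [ 0.4422 -0.3456  0.1886] [ 0.4293 -0.2438] zmax 1.199 axis 99.3 [0.01677889 0.32625769]
br 92 [ 0.443  -0.2462  0.0963] [ 0.4315 -0.1837] zmax 1.199 axis 108.5 [0.02419402 0.11881357]
jar 156 [ 0.5358 -0.1534  0.0783] [ 0.479  -0.1342] zmax 1.199 axis 157.6 [0.02918604 0.09630398]
tape 230 [ 0.4481 -0.1836  0.027 ] [ 0.4373 -0.1638] zmax 1.199 axis 97.4 [0.05346114 0.06403984]
nut 120 [ 0.5343 -0.3692  0.0724] [ 0.4793 -0.2502] zmax 1.199 axis 116.0 [0.02834196 0.24139999]
tq1 69 [ 0.6074 -0.2232  0.247 ] [ 0.531 -0.179] zmax 1.199 axis 148.7 [0.01607868 0.38341288]
tq2 65 [ 0.5991 -0.3178  0.1352] [ 0.5136 -0.2219] zmax 1.199 axis 131.9 [0.01687818 0.29619046]
gr 107 [ 0.3348 -0.2481  0.1651] [ 0.3609 -0.1918] zmax 1.199 axis 66.8 [0.02057717 0.19578488]
0.09 99 [0.5322 0.1845 0.0985] [0.5174 0.1749 0.092 ] [0.5484 0.1967 0.1038] 211 220 176 189
0.05 435 [0.5557 0.0839 0.0532] [0.4897 0.012  0.05  ] [0.6193 0.2651 0.0578] 189 290 150 202
0.045 584 [0.5588 0.1011 0.0519] [0.4897 0.0099 0.045 ] [0.6193 0.2715 0.0595] 187 291 150 202
```

View pics/ca.png

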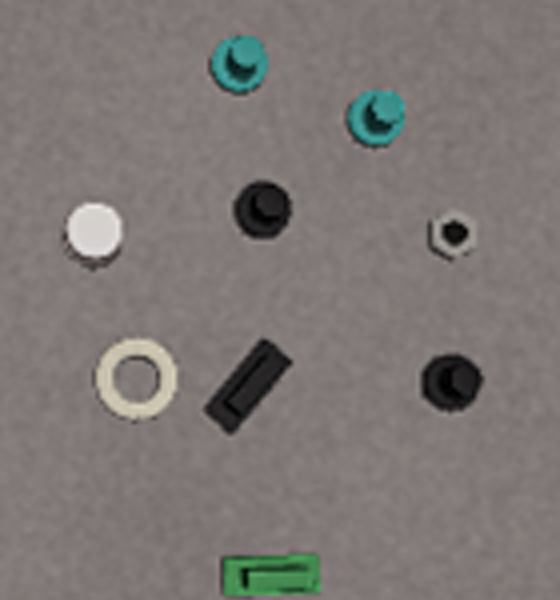

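View pics/cb.png

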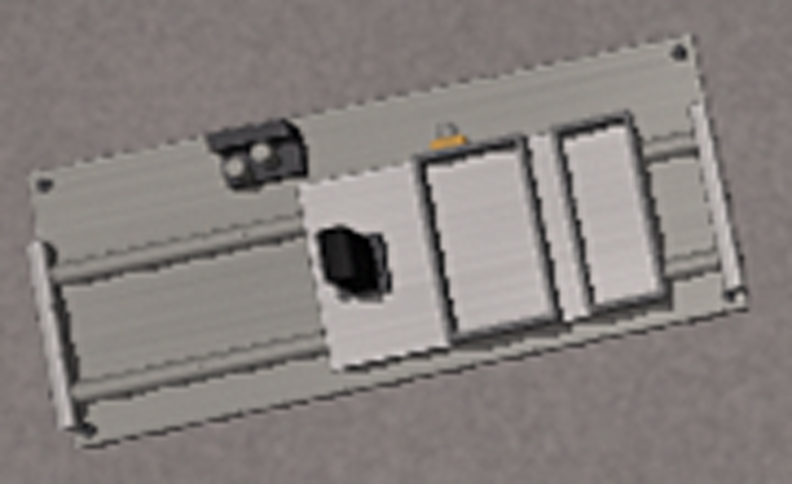

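```bash
python3 - <<'E'
from h import *
d=dict(np.load('pics/top0.npz'));P=cloud(d);P[d['range_z']<=.1]=np.nan
for nm,(u,v) in dict(pa=(401,177),pb=(447,220),br=(397,221),jar=(358,183),tape=(369,219),nut=(448,184),tq1=(395,141),tq2=(428,154),gr=(402,269)).items():
    w=P[v-18:v+19,u-18:u+19].reshape(-1,3)
    for lo in(.008,.035):
        m=w[(w[:,2]>lo)]
        if len(m)<5: continue
        c=m.mean(0); q=m[:,:2]-c[:2]
        ev,V=np.linalg.eigh(q.T@q/len(q))
        print(nm,lo,len(m),c.round(4),'zmed',np.median(m[:,2]).round(3),'axis',np.degrees(np.arctan2(V[1,1],V[0,1])).round(1),(12*ev)**.5)
z=P[...,2]
np.set_printoptions(linewidth=250)
print((z[172:196,206:232]*1000).round())
vis=np.clip(np.nan_to_num(z[125:235,140:320])*2200,0,255).astype(np.uint8)
cv2.imwrite('pics/cz.png',cv2.resize(vis,None,fx=4.4,fy=4.4,interpolation=cv2.INTER_NEAREST))
E
```

```text
pa 0.008 146 [ 0.5557 -0.2622  0.0258] zmed 0.014 axis 56.2 [0.02688577 0.02985894]
pa 0.035 56 [ 0.5569 -0.2632  0.0465] zmed 0.047 axis 108.3 [0.01674841 0.0185635 ]
pb 0.008 157 [ 0.4473 -0.3782  0.0255] zmed 0.014 axis 168.3 [0.02730645 0.03146532]
pb 0.035 57 [ 0.4479 -0.3804  0.0467] zmed 0.047 axis -146.8 [0.01766305 0.0179673 ]
br 0.008 220 [ 0.4446 -0.2514  0.0259] zmed 0.014 axis 140.5 [0.02287308 0.05880884]
br 0.035 88 [ 0.4449 -0.253   0.0462] zmed 0.047 axis 140.1 [0.0127166  0.04097844]
jar 0.008 180 [ 0.5387 -0.1545  0.0371] zmed 0.041 axis -158.2 [0.03181069 0.03213788]
jar 0.035 151 [ 0.5403 -0.1553  0.0411] zmed 0.041 axis 179.3 [0.02954733 0.03040027]
tape 0.008 228 [ 0.4485 -0.1843  0.0168] zmed 0.017 axis 70.7 [0.050808   0.05855827]
nut 0.008 114 [ 0.5413 -0.3835  0.013 ] zmed 0.013 axis -143.8 [0.02615301 0.02916706]
tq1 0.008 151 [ 0.6483 -0.2482  0.0264] zmed 0.016 axis 55.0 [0.02527906 0.03053201]
tq1 0.035 57 [ 0.6508 -0.2496  0.0465] zmed 0.047 axis 119.9 [0.01730479 0.01891263]
tq2 0.008 152 [ 0.614  -0.3337  0.0268] zmed 0.016 axis -142.6 [0.02492776 0.
[... 2754 characters left out ...]
42.  43.  43.  41.  35.  35.  35.]
 [  7.   9.   9.   8.   8.   9.  39.  34.  36.  38.  41.  42.  47.  55.  47.  41.  45.  40.  43.  49.  37.  36.  34.  37.  32.  38.]
 [ 10.   9.  13.  10.  11.   7.  37.  31.  39.  34.  31.  42.  44.  41.  46.  41.  38.  34.  36.  38.  34.  35.  32.  33.  39.  38.]
 [ 12.   6.   7.  10.   8.  12.  33.  34.  37.  37.  33.  37.  35.  38.  36.  35.  29.  37.  34.  37.  36.  38.  32.  34.  32.  36.]
 [  8.   9.  11.  10.  12.   7.   7.  37.  35.  38.  39.  38.  34.  36.  35.  36.  37.  35.  31.  37.  33.  33.  38.  36.  38.  39.]
 [  8.  10.   8.   6.  11.  11.   7.  39.  35.  36.  32.  36.  35.  34.  37.  nan  36.  40.  33.  36.  41.  36.  37.  35.  31.  36.]]
```

View pics/cz.png

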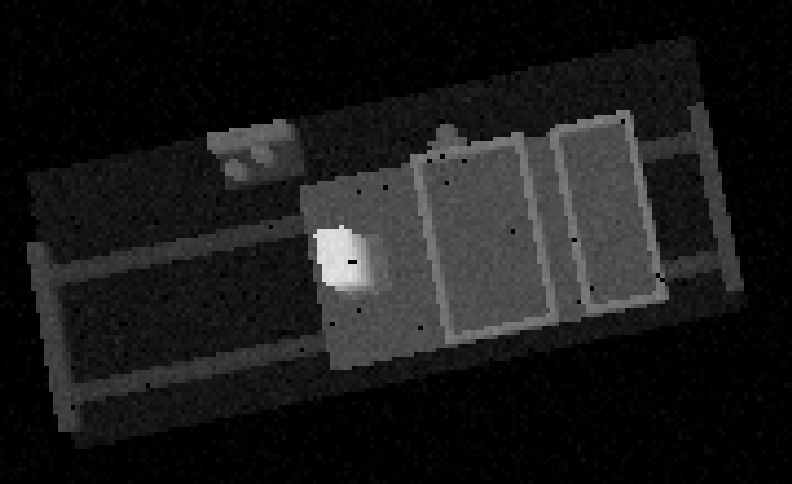

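Handle at crop (340,257), wide-bin floor (490,240), narrow-bin floor (607,215), brass housing and ball (447,135), detent block (255,155) with its two steel pins at (235,165) and (263,153).

```bash
python3 - <<'E'
from h import *
d=dict(np.load('pics/top0.npz'));P=cloud(d);P[d['range_z']<=.1]=np.nan
z=P[...,2]
# rim
m=((z>.048)&(z<.060)).astype(np.uint8); m[:, :228]=0;m[:,300:]=0;m[:120]=0;m[210:]=0
n,l,st,_=cv2.connectedComponentsWithStats(m,connectivity=8)
for i in range(1,n):
    if st[i,4]>60:
        Q=P[l==i][:,:2].astype(np.float32)
        r=cv2.minAreaRect(Q*1000);print('rim',st[i],r)
# deck+rim whole carriage: z .028-.060
m=((z>.030)&(z<.060)).astype(np.uint8);m[:, :205]=0;m[:,300:]=0;m[:120]=0;m[215:]=0
m=cv2.morphologyEx(m,cv2.MORPH_OPEN,np.ones((5,5)))
ys,xs=np.nonzero(m);r=cv2.minAreaRect((P[ys,xs][:,:2]*1000).astype(np.float32));print('carr',r)
# base plate
m=((z>.003)&(z<.12)).astype(np.uint8);m[:, :140]=0;m[:,320:]=0;m[:120]=0;m[235:]=0
ys,xs=np.nonzero(m);print('plate',cv2.minAreaRect((P[ys,xs][:,:2]*1000).astype(np.float32)))
# handle top
m=(z>.095)&(z<.105);m[:,:205]=0;m[:,235:]=0;m[:170]=0;m[200:]=0
Q=P[m];print('handle',Q.mean(0),cv2.minAreaRect((Q[:,:2]*1000).astype(np.float32)),len(Q))
np.set_printoptions(linewidth=250)
print((z[148:172,184:214]*1000).round())
print((z[150:166,234:250]*1000).round())
E
```

```text
rim [265 150  27  46 215] ((562.5548706054688, 43.68986511230469), (107.86969757080078, 46.54503631591797), 11.957072257995605)
rim [233 155  34  48 256] ((547.986572265625, 113.17720031738281), (108.82232666015625, 64.35723114013672), 11.912444114685059)
carr ((554.029052734375, 117.9313735961914), (122.60356903076172, 195.41024780273438), 11.743693351745605)
plate ((559.468994140625, 177.4315643310547), (468.8379821777344, 297.1514587402344), 89.95719909667969)
handle [0.53228934 0.18499503 0.09901933] ((532.5849609375, 185.23695373535156), (29.636280059814453, 17.652849197387695), 13.067920684814453) 90
[[ 4. -1. -0.  2. -0. nan -0. -1. -2.  3. -0.  0. -1.  1. -5. -3. -2.  0. -3. -1.  2.  1. -1.  1. -2.  2. -3.  4.  1.  0.]
 [ 3. -2.  2.  0. -2. -4.  1. -5.  1.  1. -3. -2. -4. -0. -2. -3. -2.  4. -2. -1.  0. -5.  0.  3. -3.  0.  3.  2.  2. -2.]
 [-0.  0. -2.  1. -2. -0. -5. -4.  0. -4. -1. -4.  4.  3. -2. -2. -2.  1. -2. -2.  4. -2. -0.  1. -3. -2.  2.  0.  1.  5.]
 [-4.  3. -4. -4. -1. -1.  2. -1.  0. -2. -3. -3. -0. -2.  0. -4. -0. -0. -5.  3. -3. -0.  4. -3. 10.  5.  6.  9.  9.
[... 2839 characters left out ...]
 33. 12. 11.  9. 11. 11.  6.]
 [ 9.  7. 10.  8.  9. 36. 40. 44. 42. 45. 38. 40. 11.  8. 11.  5.]
 [ 9.  7.  8. 39. 42. 41. 40. 44. 38. 44. 40. 37.  6. 51. 53. 51.]
 [10.  9.  8.  9. 42. 39. 47. 44. 56. 56. 52. 54. 50. 54. 49. 53.]
 [ 8. 14.  7. 54. 51. 51. 50. 53. 52. 55. 51. 52. 49. 49. 49. 42.]
 [50. 58. 52. 49. 53. 51. nan 49. 47. 47. 40. 43. 39. 41. 31. 40.]
 [52. 55. 54. nan 44. 43. 44. 42. 34. 31. 35. nan 38. 34. 34. 34.]
 [54. 47. 39. 35. 32. 37. 32. 38. 36. 33. 38. 35. 35. 33. 35. 41.]
 [57. 48. 38. 34. 33. 39. 30. 34. 39. 34. 35. 38. 36. 31. 35. 34.]
 [57. 49. 37. 35. 32. 37. 37. 34. 35. 36. 33. 37. 34. 32. 36. 34.]
 [54. 57. 39. 42. 39. 34. 31. 34. 39. 27. 37. 34. 39. 36. 33. 36.]]
```

```bash
cat >> h.py <<'E'
A=np.radians(11.8)
bx=np.array([np.cos(A),np.sin(A)]);by=np.array([-np.sin(A),np.cos(A)])
W=np.array([.548,.1132]);N=np.array([.5625,.0437])
def go(p,yaw,wait=True):
    """print row for absolute target from the present pose; yaw = jaw direction (deg)"""
    s=status.observe();R0=R.from_rotvec(s['ee_rot']);p0=s['position']
    best=None
    for k in(0,180):
        t=np.radians(yaw+k);z=np.array([np.cos(t),np.sin(t),0]);x=np.array([0,0,-1.]);y=np.cross(z,x)
        Rt=R.from_matrix(np.stack([x,y,z],1));dr=(R0.inv()*Rt).as_rotvec()
        if best is None or np.linalg.norm(dr)<np.linalg.norm(best): best=dr
    dp=R0.inv().apply(np.array(p)-p0)
    jaw=R0.as_matrix()[:,2];print('clock',round(float(s['clock']),2),'pos',p0.round(4),'jaw',np.degrees(np.arctan2(jaw[1],jaw[0])).round(1),'w',round(float(s['width']),3),'q1,q7',s['joints'][[0,6]].round(2),'F',s['force'].round(1))
    print('row',(dp/.8).round(4),(best/np.radians(60)).round(4),'dist',np.linalg.norm(dp).round(3),'rot deg',np.degrees(np.linalg.norm(best)).round(1))
E
python3 - <<'E'
from h import *
print(R.from_rotvec(status.observe()['ee_rot']).as_matrix().round(3))
go([.557,-.263,.15],101.8)
d=dict(np.load('pics/top0.npz'));P=cloud(d);P[d['range_z']<=.1]=np.nan;z=P[...,2]
for nm,(r0,r1,c0,c1,lo) in dict(pin1=(158,161,197,201,.040),pin2=(161,165,191,195,.040),ball=(153,157,239,243,.035),hous=(156,158,238,245,.038)).items():
    w=P[r0:r1,c0:c1].reshape(-1,3);w=w[w[:,2]>lo];c=w.mean(0);print(nm,c.round(4),'binframe',((c[:2]-W)@bx).round(4),((c[:2]-W)@by).round(4))
for n,p in dict(pa=(.557,-.263),pb=(.448,-.3805),br=(.445,-.253)).items():print(n)
d=dict(np.load('pics/side0.npz'));im=d['pixels'][:,:,::-1]
cv2.imwrite('pics/cs.png',cv2.resize(im[225:365,210:410],None,fx=4,fy=4,interpolation=cv2.INTER_CUBIC))
E
```

```text
[[-0.    -0.904  0.428]
 [-0.001  0.428  0.904]
 [-1.    -0.    -0.001]]
clock 0.1 pos [0.2671 0.5646 0.226 ] jaw 64.7 w 1.001 q1,q7 [-1.23 -0.08] F [-0.5  0.5 -1.1]
row [ 0.0962 -0.7699 -0.78  ] [-6.186e-01 -1.300e-03 -3.000e-04] dist 0.88 rot deg 37.1
pin1 [0.598  0.2428 0.0453] binframe 0.0755 0.1167
pin2 [0.5888 0.2579 0.0444] binframe 0.0695 0.1333
ball [0.6099 0.1383 0.0406] binframe 0.0658 0.0119
hous [0.6047 0.1359 0.0417] binframe 0.0602 0.0107
pa
pb
br
```

View pics/cs.png

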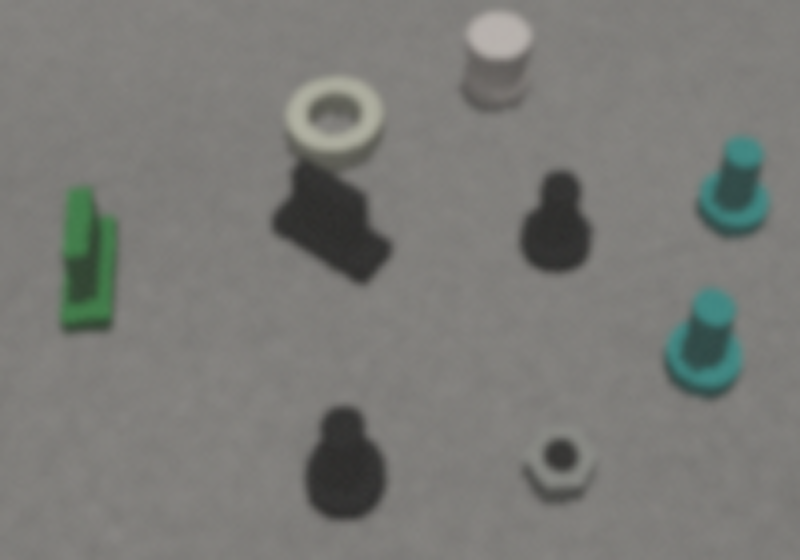

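Crop confirms two black pins and one black T bracket; the turquoise and green ones are the look-alikes. Going to the pin at (401,177) first, taken as pin_a.

Call:
step_arm:
  rows:
    - [0.1, 0.05, -0.77, -0.78, -0.619, 0, 0]
    - [0.1, 0.05, -0.77, -0.78, -0.619, 0, 0]
    - [0.1, 0.05, -0.77, -0.78, -0.619, 0, 0]
    - [0.1, 0.05, -0.77, -0.78, -0.619, 0, 0]
    - [0.1, 0.05, -0.77, -0.78, -0.619, 0, 0]
    - [0.1, 0.05, -0.77, -0.78, -0.619, 0, 0]
    - [0.1, 0.05, -0.77, -0.78, -0.619, 0, 0]
    - [0.1, 0.05, -0.77, -0.78, -0.619, 0, 0]
    - [0.1, 0.05, -0.77, -0.78, -0.619, 0, 0]
    - [0.1, 0.05, -0.77, -0.78, -0.619, 0, 0]
    - [0.1, 0.05, -0.77, -0.78, -0.619, 0, 0]
    - [0.1, 0.05, -0.77, -0.78, -0.619, 0, 0]
  newtons: 20

```text
clock: 1.1
position: [0.432, 0.093, 0.204]
ee_rot: [-1.36, 1.104, 1.36]
force: [0.7, 0.2, -0.4]
width: 0.449
```

```bash
python3 -c "
from h import *
go([.557,-.263,.1],101.8)"
```

```text
clock 1.1 pos [0.432 0.093 0.204] jaw 101.8 w 0.449 q1,q7 [-0.45  1.47] F [ 0.7  0.2 -0.4]
row [ 0.1299 -0.0616 -0.4676] [0.0006 0.0001 0.0001] dist 0.391 rot deg 0.0
```

Call:
step_arm:
  rows:
    - [0.1, 0.1, -0.0616, -0.4676, 0, 0, 0]
    - [0.1, 0.1, -0.0616, -0.4676, 0, 0, 0]
    - [0.1, 0.13, -0.0616, -0.4676, 0, 0, 0]
    - [0.1, 0.13, -0.0616, -0.4676, 0, 0, 0]
    - [0.1, 0.13, -0.0616, -0.4676, 0, 0, 0]
    - [0.1, 0.13, -0.0616, -0.4676, 0, 0, 0]
    - [0.1, 0.13, -0.0616, -0.4676, 0, 0, 0]
    - [0.1, 0.13, -0.0616, -0.4676, 0, 0, 0]
    - [0.1, 0.13, -0.0616, -0.4676, 0, 0, 0]
    - [0.1, 0.13, -0.0616, -0.4676, 0, 0, 0]
    - [0.1, 0.13, -0.0616, -0.4676, 0, 0, 0]
    - [0.1, 0.13, -0.0616, -0.4676, 0, 0, 0]

```text
clock: 2.1
position: [0.5562, -0.2615, 0.0991]
ee_rot: [-1.357, 1.106, 1.36]
force: [0.0, 1.1, 0.2]
width: 0.452
```

```bash
python3 -c "
from h import *
go([.557,-.263,.022],101.8)"
```

```text
clock 2.1 pos [ 0.5562 -0.2615  0.0991] jaw 101.7 w 0.452 q1,q7 [0.18 2.29] F [0.  1.1 0.2]
row [ 0.0964 -0.0008 -0.0021] [-0.0014  0.0009 -0.0015] dist 0.077 rot deg 0.1
```

Call:
step_arm:
  rows:
    - [0.1, 0.05, -0.0008, -0.002, 0, 0, 0]
    - [0.1, 0.0964, -0.0008, -0.002, 0, 0, 0]
    - [0.1, 0.0964, -0.0008, -0.002, 0, 0, 0]
    - [0.1, 0.0964, -0.0008, -0.002, 0, 0, 0]
    - [1, 0.0964, -0.0008, -0.002, 0, 0, 0]
    - [1, 0.0964, -0.0008, -0.002, 0, 0, 0]
    - [1, 0.0964, -0.0008, -0.002, 0, 0, 0]
    - [1, 0.0964, -0.0008, -0.002, 0, 0, 0]
    - [1, 0.0964, -0.0008, -0.002, 0, 0, 0]
    - [1, 0.0964, -0.0008, -0.002, 0, 0, 0]

```text
clock: 2.93
position: [0.559, -0.2628, 0.0247]
ee_rot: [-1.361, 1.103, 1.357]
force: [-1.8, 0.9, 8.5]
width: 0.216
```

```bash
python3 -c "
from h import *
p=W+26e-3*bx
go([*p,.17],101.8)"
```

```text
clock 2.93 pos [ 0.559  -0.2628  0.0247] jaw 101.8 w 0.216 q1,q7 [0.2  2.31] F [-1.8  0.9  8.5]
row [-0.1819 -0.1158  0.4626] [ 0.0003 -0.0011  0.0024] dist 0.408 rot deg 0.2
```

Call:
step_arm:
  rows:
    - [1, -0.04, 0, 0, 0, 0, 0]
    - [1, -0.09, 0, 0, 0, 0, 0]
    - [1, -0.14, 0, 0, 0, 0, 0]
    - [1, -0.182, 0, 0, 0, 0, 0]
    - [1, -0.182, 0, 0, 0, 0, 0]
    - [1, -0.182, 0, 0, 0, 0, 0]

```text
clock: 3.43
position: [0.5591, -0.2631, 0.1714]
ee_rot: [-1.363, 1.102, 1.355]
force: [-0.6, -0.7, -1.0]
width: 0.208
```

```bash
python3 -c "
from h import *
d=shot('side','s1.png');shot('top','t1.png')
cv2.imwrite('pics/s1c.png',cv2.resize(d['pixels'][150:350,230:430,::-1],None,fx=3,fy=3))
p=W+26e-3*bx
go([*p,.17],101.8)"
```

```text
clock 3.53 pos [ 0.5573 -0.262   0.168 ] jaw 101.8 w 0.21 q1,q7 [0.16 2.27] F [-0.3  0.9 -1.8]
row [-0.0022 -0.1173  0.4615] [ 0.0005  0.0006 -0.0004] dist 0.381 rot deg 0.1
```

View pics/s1c.png

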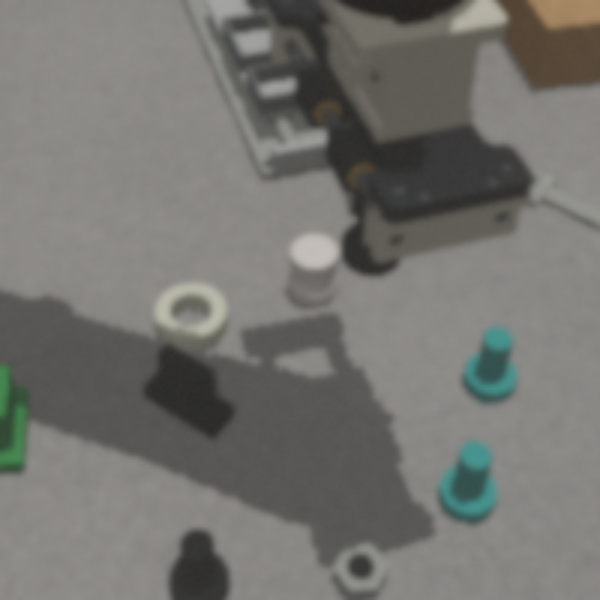

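Call:
step_arm:
  rows:
    - [1, -0.002, -0.1173, 0.4615, 0, 0, 0]
    - [1, -0.002, -0.1173, 0.4615, 0, 0, 0]
    - [1, -0.002, -0.1173, 0.4615, 0, 0, 0]
    - [1, -0.002, -0.1173, 0.4615, 0, 0, 0]
    - [1, -0.002, -0.1173, 0.4615, 0, 0, 0]
    - [1, -0.002, -0.1173, 0.4615, 0, 0, 0]
    - [1, -0.002, -0.1173, 0.4615, 0, 0, 0]
    - [1, -0.002, -0.1173, 0.4615, 0, 0, 0]
    - [1, -0.002, -0.1173, 0.4615, 0, 0, 0]
    - [1, -0.002, -0.1173, 0.4615, 0, 0, 0]
    - [1, -0.002, -0.1173, 0.4615, 0, 0, 0]
    - [1, -0.002, -0.1173, 0.4615, 0, 0, 0]

```text
clock: 4.53
position: [0.573, 0.1182, 0.1685]
ee_rot: [-1.36, 1.106, 1.362]
force: [-0.0, -0.8, -0.8]
width: 0.212
```

```bash
python3 -c "
from h import *
p=W+26e-3*bx
go([*p,.064],101.8)"
```

```text
clock 4.53 pos [0.573  0.1182 0.1685] jaw 101.9 w 0.212 q1,q7 [-0.44  1.58] F [-0.  -0.8 -0.8]
row [ 0.1306 -0.001   0.0003] [ 0.0017 -0.0006 -0.0028] dist 0.105 rot deg 0.2
```

Call:
step_arm:
  rows:
    - [1, 0.04, -0.001, 0, 0, 0, 0]
    - [1, 0.08, -0.001, 0, 0, 0, 0]
    - [1, 0.11, -0.001, 0, 0, 0, 0]
    - [1, 0.13, -0.001, 0, 0, 0, 0]
    - [1, 0.13, -0.001, 0, 0, 0, 0]
    - [1, 0.134, -0.001, 0, 0, 0, 0]
    - [1, 0.134, -0.001, 0, 0, 0, 0]

```text
clock: 5.12
position: [0.5751, 0.1171, 0.0632]
ee_rot: [-1.359, 1.106, 1.358]
force: [0.5, -0.4, -0.7]
width: 0.214
```

```bash
python3 -c "
from h import *
p=W+26e-3*bx
shot('side','s2.png')
go([*p,.060],101.8)"
```

```text
clock 5.17 pos [0.5754 0.1175 0.0637] jaw 101.8 w 0.212 q1,q7 [-0.42  1.61] F [-0.5 -0.1 -0.4]
row [0.0046 0.0021 0.0017] [-0.0008 -0.0002  0.0009] dist 0.004 rot deg 0.1
```

View pics/s2.png

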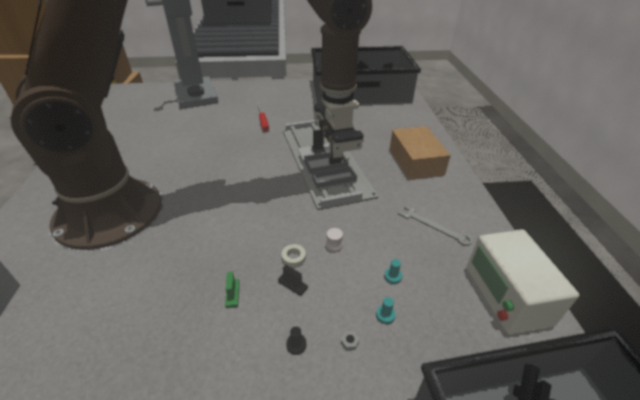

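Pin over the wide bin, in the right place at about (340,165); the other parts are undisturbed. Lower the last 4 mm, release, and retreat.

Call:
step_arm:
  rows:
    - [1, 0.0025, 0, 0, 0, 0, 0]
    - [1, 0.005, 0, 0, 0, 0, 0]
    - [1, 0.005, 0, 0, 0, 0, 0]

```text
clock: 5.42
position: [0.5759, 0.1184, 0.0603]
ee_rot: [-1.36, 1.102, 1.358]
force: [-0.1, -1.0, 6.6]
width: 0.207
```

Contact (6.6 N up): it stands on the floor. Release.

Call:
step_arm:
  rows:
    - [0.1, 0, 0, 0, 0, 0, 0]
    - [0.1, 0, 0, 0, 0, 0, 0]
    - [0.1, 0, 0, 0, 0, 0, 0]
    - [0.1, 0, 0, 0, 0, 0, 0]
    - [0.1, -0.05, 0, 0, 0, 0, 0]
    - [0.1, -0.1, 0, 0, 0, 0, 0]
    - [0.1, -0.13, 0, 0, 0, 0, 0]

```text
clock: 6.0
position: [0.5758, 0.1183, 0.1662]
ee_rot: [-1.36, 1.102, 1.358]
force: [1.6, 0.1, -0.2]
width: 0.448
```

```bash
python3 -c "
from h import *
go([.448,-.3805,.12],101.8)"
```

```text
clock 6.0 pos [0.5758 0.1183 0.1662] jaw 101.8 w 0.448 q1,q7 [-0.44  1.58] F [ 1.6  0.1 -0.2]
row [ 0.0569  0.2841 -0.5777] [0.0001 0.0001 0.0025] dist 0.517 rot deg 0.1
```

Call:
step_arm:
  rows:
    - [0.1, 0.01, 0.2841, -0.5777, 0.36, 0, 0]
    - [0.1, 0.01, 0.2841, -0.5777, 0.36, 0, 0]
    - [0.1, 0.01, 0.2841, -0.5777, 0.36, 0, 0]
    - [0.1, 0.01, 0.2841, -0.5777, 0.36, 0, 0]
    - [0.1, 0.01, 0.2841, -0.5777, 0.36, 0, 0]
    - [0.1, 0.01, 0.2841, -0.5777, 0.36, 0, 0]
    - [0.1, 0.01, 0.2841, -0.5777, 0.36, 0, 0]
    - [0.1, 0.01, 0.2841, -0.5777, 0.36, 0, 0]
    - [0.1, 0.01, 0.2841, -0.5777, 0.36, 0, 0]
    - [0.1, 0.057, 0.2841, -0.5777, 0.36, 0, 0]
    - [0.1, 0.057, 0.2841, -0.5777, 0.36, 0, 0]
    - [0.1, 0.057, 0.2841, -0.5777, 0.36, 0, 0]

```text
clock: 7.0
position: [0.4514, -0.3631, 0.1226]
ee_rot: [-1.083, 1.284, 1.082]
force: [0.7, 0.1, -0.5]
width: 0.448
```

```bash
python3 -c "
from h import *
d=shot('top','t2.png');cv2.imwrite('pics/t2c.png',cv2.resize(d['pixels'][125:235,140:320,::-1],None,fx=4.4,fy=4.4,interpolation=cv2.INTER_CUBIC))
P=cloud(d);P[d['range_z']<=.1]=np.nan;w=P[140:205,220:300].reshape(-1,3);w=w[w[:,2]>.074]
print(len(w),w.mean(0),(w.mean(0)[:2]-W)@bx,(w.mean(0)[:2]-W)@by)
go([.448,-.3805,.08],80)"
```

```text
78 [0.56036144 0.13495623 0.08350615] 0.016549272077870998 0.018768600134762566
clock 7.05 pos [ 0.4461 -0.3722  0.1211] jaw 79.7 w 0.451 q1,q7 [0.32 2.21] F [-2.5 -8.2 -0.1]
row [ 0.0515 -0.0043 -0.0094] [-0.0048 -0.0055 -0.0018] dist 0.042 rot deg 0.5
```

View pics/t2c.png

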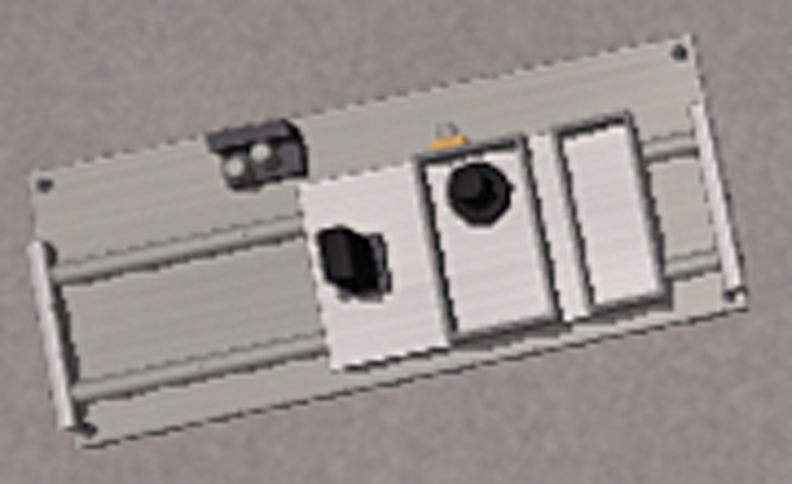

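Pin 1 stands upright in the wide bin at crop (480,190). The arm is still settling, so I wait briefly and re-measure.

Call:
step_arm:
  rows:
    - [0.1, 0, 0, 0, 0, 0, 0]
    - [0.1, 0, 0, 0, 0, 0, 0]

```text
clock: 7.22
position: [0.4512, -0.362, 0.1225]
ee_rot: [-1.08, 1.286, 1.082]
force: [0.6, 0.7, -1.5]
width: 0.451
```

```bash
python3 -c "
from h import *
go([.448,-.3805,.023],80)"
```

```text
clock 7.22 pos [ 0.4512 -0.362   0.1225] jaw 80.1 w 0.451 q1,q7 [0.31 2.2 ] F [ 0.6  0.7 -1.5]
row [ 0.1243 -0.0002 -0.0235] [ 0.0015  0.0003 -0.0009] dist 0.101 rot deg 0.1
```

Call:
step_arm:
  rows:
    - [0.1, 0.02, 0, -0.0235, 0, 0, 0]
    - [0.1, 0.07, 0, -0.0235, 0, 0, 0]
    - [0.1, 0.12, 0, -0.0235, 0, 0, 0]
    - [0.1, 0.1243, 0, -0.0235, 0, 0, 0]
    - [0.1, 0.1243, 0, -0.0235, 0, 0, 0]
    - [1, 0.1243, 0, -0.0235, 0, 0, 0]
    - [1, 0.1243, 0, -0.0235, 0, 0, 0]
    - [1, 0.1243, 0, -0.0235, 0, 0, 0]
    - [1, 0.1243, 0, -0.0235, 0, 0, 0]
    - [1, 0.1243, 0, -0.0235, 0, 0, 0]

```text
clock: 8.05
position: [0.4499, -0.3805, 0.0253]
ee_rot: [-1.085, 1.284, 1.08]
force: [-0.5, 1.5, 10.0]
width: 0.211
```

Call:
step_arm:
  rows:
    - [1, -0.04, 0, 0, 0, 0, 0]
    - [1, -0.09, 0, 0, 0, 0, 0]
    - [1, -0.14, 0, 0, 0, 0, 0]
    - [1, -0.182, 0, 0, 0, 0, 0]
    - [1, -0.182, 0, 0, 0, 0, 0]

```text
clock: 8.47
position: [0.4515, -0.3828, 0.1768]
ee_rot: [-1.091, 1.282, 1.072]
force: [1.3, -1.1, -0.9]
width: 0.21
```

```bash
python3 -c "
from h import *
p=W-26e-3*bx
go([*p,.17],101.8)"
```

```text
clock 8.47 pos [ 0.4515 -0.3828  0.1768] jaw 80.2 w 0.21 q1,q7 [0.32 2.21] F [ 1.3 -1.1 -0.9]
row [0.0054 0.017  0.6196] [-0.3602 -0.0063  0.0091] dist 0.496 rot deg 21.6
```

Call:
step_arm:
  rows:
    - [1, 0.005, 0.017, 0.62, -0.36, -0.006, 0.009]
    - [1, 0.005, 0.017, 0.62, -0.36, -0.006, 0.009]
    - [1, 0.005, 0.017, 0.62, -0.36, -0.006, 0.009]
    - [1, 0.005, 0.017, 0.62, -0.36, -0.006, 0.009]
    - [1, 0.005, 0.017, 0.62, -0.36, -0.006, 0.009]
    - [1, 0.005, 0.017, 0.62, -0.36, -0.006, 0.009]
    - [1, 0.005, 0.017, 0.62, -0.36, -0.006, 0.009]
    - [1, 0.005, 0.017, 0.62, -0.36, -0.006, 0.009]
    - [1, 0.005, 0.017, 0.62, -0.36, -0.006, 0.009]
    - [1, 0.005, 0.017, 0.62, -0.36, -0.006, 0.009]
    - [1, 0.005, 0.017, 0.62, -0.36, -0.006, 0.009]
    - [1, 0.005, 0.017, 0.62, -0.36, -0.006, 0.009]

```text
clock: 9.47
position: [0.5196, 0.114, 0.1657]
ee_rot: [-1.351, 1.104, 1.37]
force: [0.6, -0.4, 0.0]
width: 0.211
```

```bash
python3 -c "
from h import *
p=W-26e-3*bx
go([*p,.1],101.8)"
```

```text
clock 9.47 pos [0.5196 0.114  0.1657] jaw 101.9 w 0.211 q1,q7 [-0.43  1.55] F [ 0.6 -0.4  0. ]
row [ 0.082  -0.0026 -0.0089] [ 0.0011  0.0081 -0.0064] dist 0.066 rot deg 0.6
```

Call:
step_arm:
  rows:
    - [1, 0, -0.0026, -0.0089, 0, 0.008, -0.006]
    - [1, 0.03, -0.0026, -0.0089, 0, 0.008, -0.006]
    - [1, 0.06, -0.0026, -0.0089, 0, 0.008, -0.006]
    - [1, 0.06, -0.0026, -0.0089, 0, 0.008, -0.006]

```text
clock: 9.8
position: [0.5201, 0.1043, 0.1139]
ee_rot: [-1.358, 1.111, 1.364]
force: [-0.2, 0.0, -1.2]
width: 0.212
```

```bash
python3 -c "
from h import *
p=W-26e-3*bx
go([*p,.0635],101.8)"
```

```text
clock 9.8 pos [0.5201 0.1043 0.1139] jaw 101.9 w 0.212 q1,q7 [-0.42  1.57] F [-0.2  0.  -1.2]
row [ 0.063  -0.0043  0.0039] [ 0.0009 -0.0011 -0.0067] dist 0.051 rot deg 0.4
```

Call:
step_arm:
  rows:
    - [1, 0.02, -0.004, 0.004, 0, 0, -0.006]
    - [1, 0.045, -0.004, 0.004, 0, 0, -0.006]
    - [1, 0.062, -0.004, 0.004, 0, 0, -0.006]
    - [1, 0.062, -0.004, 0.004, 0, 0, -0.006]
    - [1, 0.065, -0.004, 0.004, 0, 0, -0.006]
    - [1, 0.0675, -0.004, 0.004, 0, 0, -0.006]
    - [1, 0.0675, -0.004, 0.004, 0, 0, -0.006]

```text
clock: 10.38
position: [0.5257, 0.1087, 0.064]
ee_rot: [-1.362, 1.1, 1.355]
force: [-0.4, 0.2, -0.5]
width: 0.21
```

Call:
step_arm:
  rows:
    - [1, 0.0025, 0.003, 0, 0, 0, 0]
    - [1, 0.005, 0.003, 0, 0, 0, 0]
    - [1, 0.005, 0.003, 0, 0, 0, 0]

```text
clock: 10.63
position: [0.5236, 0.1083, 0.0606]
ee_rot: [-1.362, 1.099, 1.354]
force: [-2.1, -1.1, 13.5]
width: 0.213
```

Call:
step_arm:
  rows:
    - [0.1, 0, 0, 0, 0, 0, 0]
    - [0.1, 0, 0, 0, 0, 0, 0]
    - [0.1, 0, 0, 0, 0, 0, 0]
    - [0.1, 0, 0, 0, 0, 0, 0]
    - [0.1, -0.05, 0, 0, 0, 0, 0]
    - [0.1, -0.1, 0, 0, 0, 0, 0]
    - [0.1, -0.14, 0, 0, 0, 0, 0]

```text
clock: 11.22
position: [0.5221, 0.1079, 0.1729]
ee_rot: [-1.362, 1.101, 1.356]
force: [0.6, 0.6, 0.1]
width: 0.45
```

```bash
python3 -c "
from h import *
d=dict(np.load('pics/top0.npz'));P=cloud(d);P[d['range_z']<=.1]=np.nan
w=P[203:240,379:416].reshape(-1,3)
for lo,hi in((.008,.02),(.04,.06)):
  m=w[(w[:,2]>lo)&(w[:,2]<hi)];r=cv2.minAreaRect((m[:,:2]*1000).astype(np.float32));print(r)
go([.4448,-.2525,.12],50.3)"
```

```text
((445.2068786621094, -253.29345703125), (23.933439254760742, 59.49201965332031), 50.031089782714844)
((445.214111328125, -253.49545288085938), (12.176753997802734, 39.362667083740234), 50.11559295654297)
clock 11.22 pos [0.5221 0.1079 0.1729] jaw 101.8 w 0.45 q1,q7 [-0.44  1.54] F [0.6 0.6 0.1]
row [ 0.0656  0.1871 -0.4212] [0.8585 0.0013 0.0042] dist 0.372 rot deg 51.5
```

Call:
step_arm:
  rows:
    - [0.1, 0.02, 0.188, -0.422, 0.861, 0, 0]
    - [0.1, 0.02, 0.188, -0.422, 0.861, 0, 0]
    - [0.1, 0.02, 0.188, -0.422, 0.861, 0, 0]
    - [0.1, 0.02, 0.188, -0.422, 0.861, 0, 0]
    - [0.1, 0.02, 0.188, -0.422, 0.861, 0, 0]
    - [0.1, 0.02, 0.188, -0.422, 0.861, 0, 0]
    - [0.1, 0.02, 0.188, -0.422, 0.861, 0, 0]
    - [0.1, 0.06, 0.188, -0.422, 0.861, 0, 0]
    - [0.1, 0.06, 0.188, -0.422, 0.861, 0, 0]
    - [0.1, 0.06, 0.188, -0.422, 0.861, 0, 0]
    - [0.1, 0.06, 0.188, -0.422, 0.861, 0, 0]
    - [0.1, 0.06, 0.188, -0.422, 0.861, 0, 0]

```text
clock: 12.22
position: [0.4442, -0.2528, 0.1222]
ee_rot: [-0.683, 1.457, 0.682]
force: [0.8, -0.0, 0.1]
width: 0.453
```

```bash
python3 -c "
from h import *
d=shot('top','t3.png');cv2.imwrite('pics/t3c.png',cv2.resize(d['pixels'][125:235,140:320,::-1],None,fx=4.4,fy=4.4,interpolation=cv2.INTER_CUBIC))
go([.4452,-.2534,.023],50.1)"
```

```text
clock 12.27 pos [ 0.4448 -0.252   0.1225] jaw 50.2 w 0.452 q1,q7 [0.06 1.54] F [0.5 0.7 0.3]
row [ 0.1244 -0.0011 -0.0015] [0.0021 0.0037 0.0026] dist 0.1 rot deg 0.3
```

View pics/t3c.png

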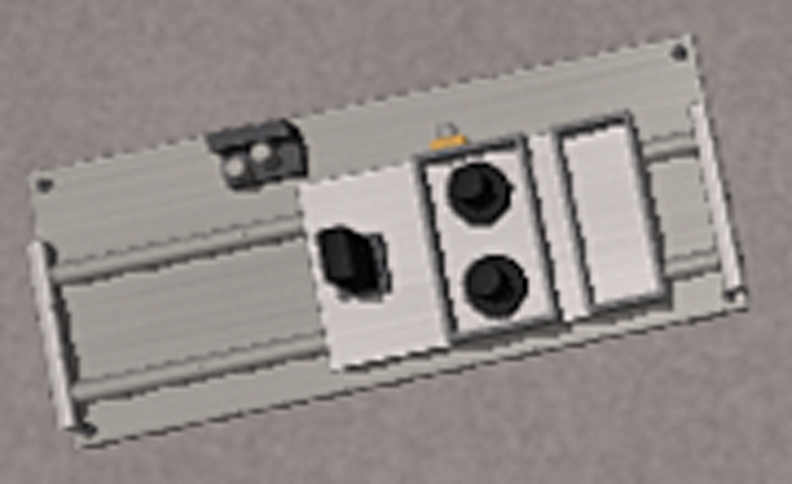

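Both pins stand in the wide bin, at crop (480,190) and (495,287). Now grasp the bracket.

Call:
step_arm:
  rows:
    - [0.1, 0.04, -0.001, -0.0015, 0, 0.003, 0.003]
    - [0.1, 0.08, -0.001, -0.0015, 0, 0.003, 0.003]
    - [0.1, 0.12, -0.001, -0.0015, 0, 0.003, 0.003]
    - [0.1, 0.1244, -0.001, -0.0015, 0, 0.003, 0.003]
    - [0.1, 0.1244, -0.001, -0.0015, 0, 0.003, 0.003]
    - [1, 0.1244, -0.001, -0.0015, 0, 0.003, 0.003]
    - [1, 0.1244, -0.001, -0.0015, 0, 0.003, 0.003]
    - [1, 0.1244, -0.001, -0.0015, 0, 0.003, 0.003]
    - [1, 0.1244, -0.001, -0.0015, 0, 0.003, 0.003]
    - [1, 0.1244, -0.001, -0.0015, 0, 0.003, 0.003]

```text
clock: 13.1
position: [0.4453, -0.2546, 0.0239]
ee_rot: [-0.684, 1.459, 0.683]
force: [0.4, 0.1, -0.3]
width: 0.139
```

Call:
step_arm:
  rows:
    - [1, -0.04, 0, 0, 0, 0, 0]
    - [1, -0.09, 0, 0, 0, 0, 0]
    - [1, -0.14, 0, 0, 0, 0, 0]
    - [1, -0.182, 0, 0, 0, 0, 0]
    - [1, -0.182, 0, 0, 0, 0, 0]

```text
clock: 13.52
position: [0.4475, -0.2566, 0.175]
ee_rot: [-0.688, 1.453, 0.677]
force: [1.3, -0.8, -0.6]
width: 0.13
```

```bash
python3 -c "
from h import *
go([*N,.17],101.8)"
```

```text
clock 13.52 pos [ 0.4475 -0.2566  0.175 ] jaw 50.1 w 0.13 q1,q7 [0.02 1.5 ] F [ 1.3 -0.8 -0.6]
row [0.0064 0.1305 0.3802] [-8.614e-01 -8.000e-04  9.900e-03] dist 0.322 rot deg 51.7
```

Call:
step_arm:
  rows:
    - [1, 0.006, 0.13, 0.38, -0.861, 0, 0.005]
    - [1, 0.006, 0.13, 0.38, -0.861, 0, 0.005]
    - [1, 0.006, 0.13, 0.38, -0.861, 0, 0.005]
    - [1, 0.006, 0.13, 0.38, -0.861, 0, 0.005]
    - [1, 0.006, 0.13, 0.38, -0.861, 0, 0.005]
    - [1, 0.006, 0.13, 0.38, -0.861, 0, 0.005]
    - [1, 0.006, 0.13, 0.38, -0.861, 0, 0.005]
    - [1, 0.006, 0.13, 0.38, -0.861, 0, 0.005]
    - [1, 0.006, 0.13, 0.38, -0.861, 0, 0.005]
    - [1, 0.006, 0.13, 0.38, -0.861, 0, 0.005]
    - [1, 0.006, 0.13, 0.38, -0.861, 0, 0.005]
    - [1, 0.006, 0.13, 0.38, -0.861, 0, 0.005]

```text
clock: 14.52
position: [0.559, 0.0437, 0.1638]
ee_rot: [-1.354, 1.109, 1.362]
force: [-0.2, -0.6, 0.2]
width: 0.127
```

```bash
python3 -c "
from h import *
go([*N,.1],101.8)"
```

```text
clock 14.52 pos [0.559  0.0437 0.1638] jaw 101.7 w 0.127 q1,q7 [-0.32  1.7 ] F [-0.2 -0.6  0.2]
row [ 0.0797 -0.0047 -0.001 ] [-0.0022  0.0014 -0.0048] dist 0.064 rot deg 0.3
```

Call:
step_arm:
  rows:
    - [1, 0.03, -0.0045, -0.001, -0.002, 0, -0.004]
    - [1, 0.06, -0.0045, -0.001, -0.002, 0, -0.004]
    - [1, 0.075, -0.0045, -0.001, -0.002, 0, -0.004]
    - [1, 0.075, -0.0045, -0.001, -0.002, 0, -0.004]

```text
clock: 14.85
position: [0.5607, 0.0436, 0.1014]
ee_rot: [-1.356, 1.108, 1.364]
force: [-0.5, 0.6, -0.8]
width: 0.132
```

```bash
python3 -c "
from h import *
d=shot('side','s4.png');cv2.imwrite('pics/s4c.png',cv2.resize(d['pixels'][80:220,260:400,::-1],None,fx=4,fy=4,interpolation=cv2.INTER_CUBIC))
go([*N,.0635],101.8)"
```

```text
clock 14.9 pos [0.5617 0.0439 0.1029] jaw 101.8 w 0.128 q1,q7 [-0.31  1.72] F [-0.8  0.1 -0.6]
row [ 0.0493 -0.0011 -0.0005] [-0.0001  0.0017 -0.0029] dist 0.039 rot deg 0.2
```

View pics/s4c.png

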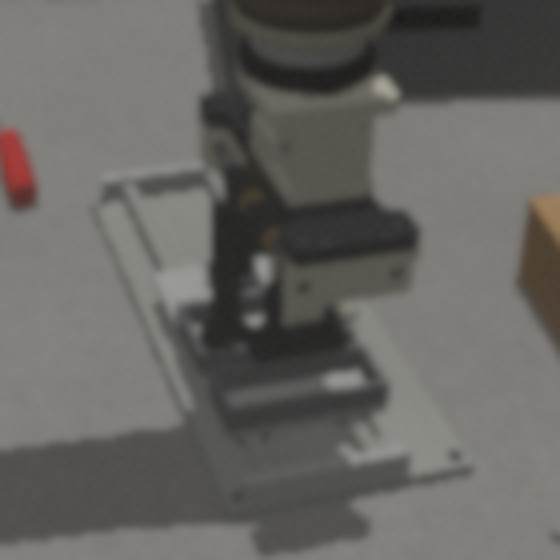

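The bracket hangs above the narrow bin at crop (300,340), aligned with it. Lower it.

Call:
step_arm:
  rows:
    - [1, 0.02, -0.001, 0, 0, 0, 0]
    - [1, 0.04, -0.001, 0, 0, 0, 0]
    - [1, 0.049, -0.001, 0, 0, 0, 0]
    - [1, 0.049, -0.001, 0, 0, 0, 0]
    - [1, 0.052, -0.001, 0, 0, 0, 0]
    - [1, 0.055, -0.001, 0, 0, 0, 0]
    - [1, 0.055, -0.001, 0, 0, 0, 0]

```text
clock: 15.48
position: [0.564, 0.0458, 0.0603]
ee_rot: [-1.359, 1.101, 1.362]
force: [-0.2, -0.9, -0.5]
width: 0.13
```

Call:
step_arm:
  rows:
    - [1, 0.002, 0.002, 0.0015, 0, 0, 0]
    - [1, 0.004, 0.002, 0.0015, 0, 0, 0]
    - [1, 0.004, 0.002, 0.0015, 0, 0, 0]

```text
clock: 15.73
position: [0.564, 0.0469, 0.0591]
ee_rot: [-1.361, 1.098, 1.359]
force: [-2.8, -0.5, 16.8]
width: 0.131
```

Call:
step_arm:
  rows:
    - [0.3, 0, 0, 0, 0, 0, 0]
    - [0.3, 0, 0, 0, 0, 0, 0]
    - [0.3, 0, 0, 0, 0, 0, 0]
    - [0.3, 0, 0, 0, 0, 0, 0]
    - [0.3, -0.05, 0, 0, 0, 0, 0]
    - [0.3, -0.1, 0, 0, 0, 0, 0]
    - [0.3, -0.14, 0, 0, 0, 0, 0]
    - [0.3, -0.14, 0, 0, -0.1, 0, 0]
    - [0.3, -0.14, 0.15, 0, 0, 0, 0]
    - [0.3, -0.14, 0.15, 0, 0, 0, 0]
    - [0.3, -0.14, 0.15, 0, 0, 0, 0]

```text
clock: 16.65
position: [0.4422, 0.0211, 0.1681]
ee_rot: [-1.358, 1.103, 1.363]
force: [-0.6, 0.0, 0.1]
width: 0.349
```

```bash
python3 -c "
from h import *
d=shot('top','t5.png');cv2.imwrite('pics/t5c.png',cv2.resize(d['pixels'][125:235,140:320,::-1],None,fx=4.4,fy=4.4,interpolation=cv2.INTER_CUBIC))
d=shot('side','s5.png');cv2.imwrite('pics/s5c.png',cv2.resize(d['pixels'][80:220,260:400,::-1],None,fx=4,fy=4,interpolation=cv2.INTER_CUBIC))
H=W+.074*by;print(H);go([*H,.15],101.8)"
```

```text
[0.53286729 0.18563619]
clock 16.75 pos [0.4378 0.02   0.1676] jaw 101.9 w 0.353 q1,q7 [-0.34  1.68] F [ 1.5 -0.6  0.3]
row [ 0.0216 -0.159   0.1781] [ 0.0011  0.003  -0.006 ] dist 0.192 rot deg 0.4
```

View pics/t5c.png

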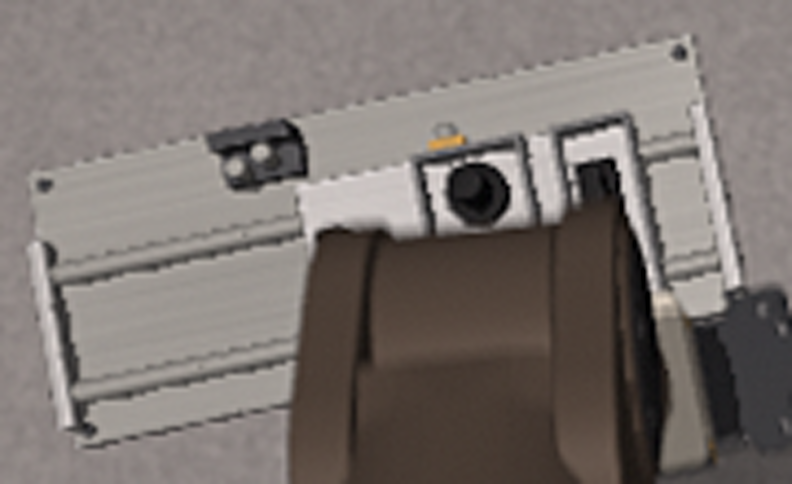

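View pics/s5c.png

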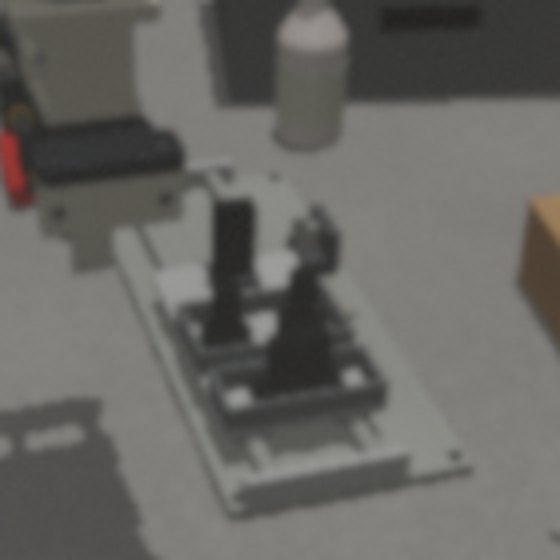

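All three parts stand in their bins: bracket at crop (300,340), pins behind it. The handle is at (235,235). Next I go over the handle with jaws along the rail.

Call:
step_arm:
  rows:
    - [0.1, 0, -0.159, 0.178, 0, 0.002, -0.004]
    - [0.1, 0, -0.159, 0.178, 0, 0.002, -0.004]
    - [0.1, 0, -0.159, 0.178, 0, 0.002, -0.004]
    - [0.1, 0, -0.159, 0.178, 0, 0.002, -0.004]
    - [0.1, 0, -0.159, 0.178, 0, 0.002, -0.004]
    - [0.1, 0.02, -0.159, 0.178, 0, 0.002, -0.004]
    - [0.1, 0.02, -0.159, 0.178, 0, 0.002, -0.004]
    - [0.1, 0.02, -0.159, 0.178, 0, 0.002, -0.004]

```text
clock: 17.42
position: [0.5387, 0.1866, 0.1519]
ee_rot: [-1.362, 1.103, 1.36]
force: [0.5, 0.2, 0.7]
width: 0.451
```

```bash
python3 -c "
from h import *
H=W+.074*by;go([*H,.066],101.8)"
```

```text
clock 17.42 pos [0.5387 0.1866 0.1519] jaw 101.9 w 0.451 q1,q7 [-0.54  1.42] F [0.5 0.2 0.7]
row [0.1074 0.0076 0.0004] [ 0.0023 -0.0009  0.0011] dist 0.086 rot deg 0.2
```

Call:
step_arm:
  rows:
    - [0.1, 0.02, 0.0076, 0, 0.002, 0, 0]
    - [0.1, 0.05, 0.0076, 0, 0.002, 0, 0]
    - [0.1, 0.09, 0.0076, 0, 0.002, 0, 0]
    - [0.1, 0.107, 0.0076, 0, 0.002, 0, 0]
    - [0.1, 0.107, 0.0076, 0, 0.002, 0, 0]
    - [0.1, 0.107, 0.0076, 0, 0.002, 0, 0]

```text
clock: 17.92
position: [0.5338, 0.1849, 0.0677]
ee_rot: [-1.36, 1.103, 1.356]
force: [0.5, -0.2, 1.0]
width: 0.452
```

```bash
python3 -c "
from h import *
H=W+.074*by;go([*H,.066],101.8)
d=shot('side','s6.png');cv2.imwrite('pics/s6c.png',cv2.resize(d['pixels'][80:220,260:400,::-1],None,fx=4,fy=4,interpolation=cv2.INTER_CUBIC))"
```

```text
clock 17.92 pos [0.5338 0.1849 0.0677] jaw 101.7 w 0.452 q1,q7 [-0.52  1.44] F [ 0.5 -0.2  1. ]
row [0.0021 0.0009 0.0011] [-0.0011 -0.0004  0.0029] dist 0.002 rot deg 0.2
```

View pics/s6c.png

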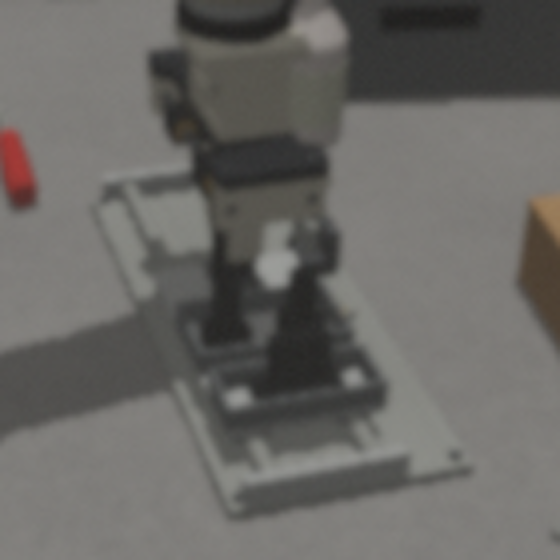

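The fingers straddle the handle and no force is registered. Close with 30 N.

Call:
step_arm:
  rows:
    - [1, 0, 0, 0, 0, 0, 0]
    - [1, 0, 0, 0, 0, 0, 0]
    - [1, 0, 0, 0, 0, 0, 0]
    - [1, 0, 0, 0, 0, 0, 0]
    - [1, 0, 0, 0, 0, 0, 0]
  newtons: 30

```text
clock: 18.38
position: [0.5343, 0.1863, 0.068]
ee_rot: [-1.361, 1.1, 1.356]
force: [-0.6, -0.2, 4.9]
width: 0.197
```

```bash
python3 -c "
from h import *
H=W+.074*by;go([*H,.066],101.8)"
```

```text
clock 18.38 pos [0.5343 0.1863 0.068 ] jaw 101.8 w 0.197 q1,q7 [-0.52  1.44] F [-0.6 -0.2  4.9]
row [ 0.0025  0.0019 -0.0004] [0.0006 0.0004 0.0048] dist 0.003 rot deg 0.3
```

Call:
step_arm:
  rows:
    - [1, 0, 0, 0.003, 0, 0, 0]
    - [1, 0, 0, 0.008, 0, 0, 0]
    - [1, 0, 0, 0.014, 0, 0, 0]
    - [1, 0, 0, 0.02, 0, 0, 0]
    - [1, 0, 0, 0.027, 0, 0, 0]
    - [1, 0, 0, 0.034, 0, 0, 0]
    - [1, 0, 0, 0.041, 0, 0, 0]
    - [1, 0, 0, 0.048, 0, 0, 0]
    - [1, 0, 0, 0.054, 0, 0, 0]
    - [1, 0, 0, 0.059, 0, 0, 0]
    - [1, 0, 0, 0.063, 0, 0, 0]
    - [1, 0, 0, 0.065, 0, 0, 0]

```text
clock: 19.38
position: [0.5234, 0.2376, 0.068]
ee_rot: [-1.361, 1.1, 1.357]
force: [-1.8, -1.5, 7.5]
width: 0.198
```

```bash
python3 -c "
from h import *
H=W+.074*by;go([*(H+.0875*by),.066],101.8);p=status.observe()['position'][:2]-np.array([.5343,.1863]);print(p@by,p@bx)"
```

```text
clock 19.38 pos [0.5234 0.2376 0.068 ] jaw 101.9 w 0.198 q1,q7 [-0.61  1.35] F [-1.8 -1.5  7.5]
row [0.0025 0.0017 0.0434] [0.001  0.0004 0.0045] dist 0.035 rot deg 0.3
0.052451074088941826 -0.0001894462370808393
```

Call:
step_arm:
  rows:
    - [1, 0, 0, 0.003, 0, 0, 0]
    - [1, -0.001, 0, 0.008, 0, 0, 0]
    - [1, -0.002, 0, 0.014, 0, 0, 0]
    - [1, -0.002, 0, 0.02, 0, 0, 0]
    - [1, -0.002, 0, 0.027, 0, 0, 0]
    - [1, -0.002, 0, 0.034, 0, 0, 0]
    - [1, -0.002, 0, 0.039, 0, 0, 0]
    - [1, -0.002, 0, 0.042, 0, 0, 0]
    - [1, -0.002, 0, 0.043, 0, 0, 0]
    - [1, -0.002, 0, 0.043, 0, 0, 0]

```text
clock: 20.22
position: [0.5161, 0.2714, 0.0681]
ee_rot: [-1.361, 1.101, 1.357]
force: [4.8, 1.5, -13.9]
width: 0.196
```

```bash
cat > m.py <<'E'
from h import *
import sys
s=status.observe();p=s['position'][:2]-np.array([.5343,.1863]);print('travel',(p@by).round(4),(p@bx).round(4),'Fy',(s['force'][:2]@by).round(2),'F',s['force'].round(1),'w',s['width'])
if len(sys.argv)>1:
    n=sys.argv[1]
    d=shot('top','t%s.png'%n);np.savez('pics/t%s.npz'%n,**d);cv2.imwrite('pics/t%sc.png'%n,cv2.resize(d['pixels'][135:235,140:320,::-1],None,fx=4.4,fy=4.4,interpolation=cv2.INTER_CUBIC))
    d=shot('side','s%s.png'%n);cv2.imwrite('pics/s%sc.png'%n,cv2.resize(d['pixels'][80:220,260:400,::-1],None,fx=4,fy=4,interpolation=cv2.INTER_CUBIC))
E
python3 m.py 7
```

```text
travel 0.087 -0.0004 Fy 0.49 F [  4.8   1.5 -13.9] w 0.1955630468242631
```

View pics/t7c.png

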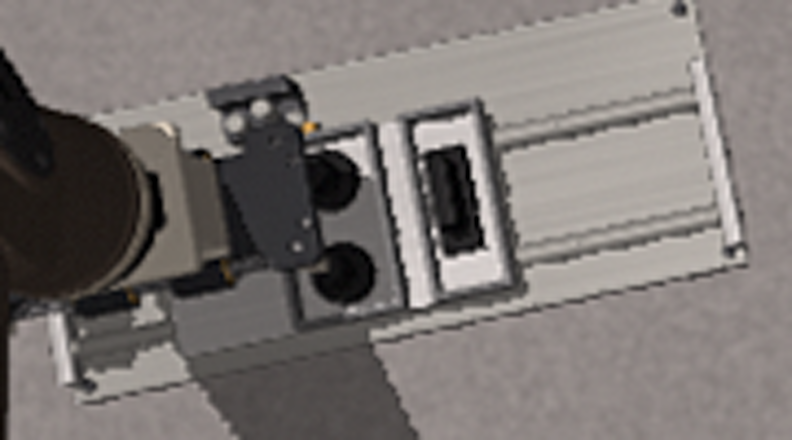

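View pics/s7c.png

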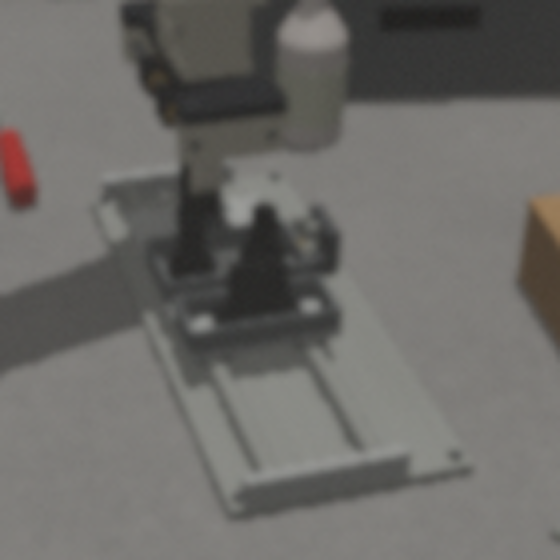

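All parts are standing; the ball (housing at crop (310,127)) is still short of the steel pins at (235,122) and (261,107). I relieve the vertical preload and creep on in small steps.

Call:
step_arm:
  rows:
    - [1, 0.001, 0, 0.002, 0, 0, 0]
    - [1, 0.0013, 0, 0.005, 0, 0, 0]
    - [1, 0.0013, 0, 0.008, 0, 0, 0]
    - [1, 0.0013, 0, 0.011, 0, 0, 0]
    - [1, 0.0013, 0, 0.014, 0, 0, 0]
    - [1, 0.0013, 0, 0.016, 0, 0, 0]
    - [1, 0.0013, 0, 0.0175, 0, 0, 0]
    - [1, 0.0013, 0, 0.0175, 0, 0, 0]

```text
clock: 20.98
position: [0.5134, 0.2844, 0.068]
ee_rot: [-1.361, 1.101, 1.357]
force: [1.9, -1.8, 1.2]
width: 0.193
```

```bash
python3 m.py; python3 - <<'E'
from h import *
# ball/notch: housing orange & steel pins, plus shuttle shift from t7 vs start via rim of narrow bin
d=dict(np.load('pics/t7.npz'));P=cloud(d);P[d['range_z']<=.1]=np.nan;z=P[...,2]
def orange(d):
    h=cv2.cvtColor(d['pixels'],cv2.COLOR_RGB2HSV);m=cv2.inRange(h,(10,120,90),(30,255,255));m[:145]=0;m[172:]=0;m[:,:195]=0;m[:,255:]=0
    return m
for n in('top0','t7'):
    e=dict(np.load('pics/%s.npz'%n));m=orange(e);Q=cloud(e)[m>0];Q=Q[(Q[:,2]>.03)&(Q[:,2]<.06)]
    print(n,len(Q),Q.mean(0).round(4),((Q.mean(0)[:2]-W)@by).round(4),((Q[:,:2]-W)@by).min().round(4),((Q[:,:2]-W)@by).max().round(4))
    ys,xs=np.nonzero(m);print(xs.min(),xs.max(),xs.mean(),ys.mean())
E
```

```text
travel 0.1003 -0.0004 Fy -2.14 F [ 1.9 -1.8  1.2] w 0.19331307116316948
top0 13 [0.6041 0.1361 0.0413] 0.0109 0.0019 0.0197
238 245 241.3846153846154 156.84615384615384
t7 5 [0.5877 0.2154 0.0406] 0.0919 0.0903 0.0943
209 211 209.8 163.4
```

Call:
step_arm:
  rows:
    - [1, 0, 0, 0.002, 0, 0, 0]
    - [1, 0, 0, 0.004, 0, 0, 0]
    - [1, 0, 0, 0.005, 0, 0, 0]
    - [1, 0, 0, 0.005, 0, 0, 0]

```text
clock: 21.32
position: [0.5123, 0.2894, 0.068]
ee_rot: [-1.361, 1.1, 1.358]
force: [1.1, 0.5, 1.0]
width: 0.192
```

```bash
python3 m.py
```

```text
travel 0.1055 -0.0004 Fy 0.22 F [1.1 0.5 1. ] w 0.19174928870362565
```

Call:
step_arm:
  rows:
    - [1, 0, 0, 0.0015, 0, 0, 0]
    - [1, 0, 0, 0.003, 0, 0, 0]
    - [1, 0, 0, 0.003, 0, 0, 0]
    - [1, 0, 0, 0.003, 0, 0, 0]

```text
clock: 21.65
position: [0.5118, 0.2917, 0.068]
ee_rot: [-1.361, 1.1, 1.358]
force: [0.5, 3.6, 2.4]
width: 0.196
```

```bash
python3 m.py
```

```text
travel 0.1078 -0.0004 Fy 3.41 F [0.5 3.6 2.4] w 0.1959185728746121
```

Force changes from resisting (-2 N at 100 mm) to pulling forward (+3.4 N at 107.8 mm), so the ball has crossed the first pin's crest. Carrying on gently.

Call:
step_arm:
  rows:
    - [1, 0, 0, 0.0015, 0, 0, 0]
    - [1, 0, 0, 0.003, 0, 0, 0]
    - [1, 0, 0, 0.003, 0, 0, 0]
    - [1, 0, 0, 0.003, 0, 0, 0]

```text
clock: 21.98
position: [0.5115, 0.2934, 0.068]
ee_rot: [-1.361, 1.1, 1.357]
force: [-0.3, 2.8, 3.4]
width: 0.196
```

```bash
python3 m.py
```

```text
travel 0.1095 -0.0004 Fy 2.81 F [-0.3  2.8  3.4] w 0.19640798441593013
```

Call:
step_arm:
  rows:
    - [1, 0, 0, 0.001, 0, 0, 0]
    - [1, 0, 0, 0.002, 0, 0, 0]
    - [1, 0, 0, 0.002, 0, 0, 0]
    - [1, 0, 0, 0.002, 0, 0, 0]

```text
clock: 22.32
position: [0.5114, 0.2939, 0.068]
ee_rot: [-1.361, 1.102, 1.356]
force: [-0.1, -1.4, 6.0]
width: 0.191
```

```bash
python3 m.py
```

```text
travel 0.11 -0.0004 Fy -1.4 F [-0.1 -1.4  6. ] w 0.1912590198242065
```

Call:
step_arm:
  rows:
    - [1, 0, 0, 0.001, 0, 0, 0]
    - [1, 0, 0, 0.0015, 0, 0, 0]
    - [1, 0, 0, 0.0015, 0, 0, 0]
    - [1, 0, 0, 0.0015, 0, 0, 0]

```text
clock: 22.65
position: [0.5114, 0.294, 0.068]
ee_rot: [-1.361, 1.103, 1.355]
force: [-0.6, -4.2, 7.1]
width: 0.197
```

```bash
python3 m.py
```

```text
travel 0.1101 -0.0004 Fy -4.02 F [-0.6 -4.2  7.1] w 0.19696674403534595
```

Call:
step_arm:
  rows:
    - [1, 0, 0, 0.001, 0, 0, 0]
    - [1, 0, 0, 0.0015, 0, 0, 0]
    - [1, 0, 0, 0.0015, 0, 0, 0]
    - [1, 0, 0, 0.0015, 0, 0, 0]

```text
clock: 22.98
position: [0.5113, 0.2942, 0.068]
ee_rot: [-1.362, 1.104, 1.354]
force: [1.5, -7.4, 7.8]
width: 0.193
```

```bash
python3 m.py 8
```

```text
travel 0.1103 -0.0004 Fy -7.55 F [ 1.5 -7.4  7.8] w 0.19313652224620065
```

View pics/t8c.png

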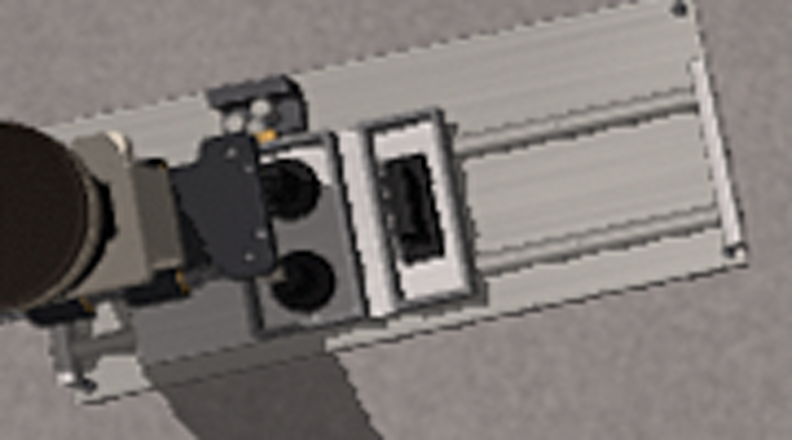

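View pics/s8c.png

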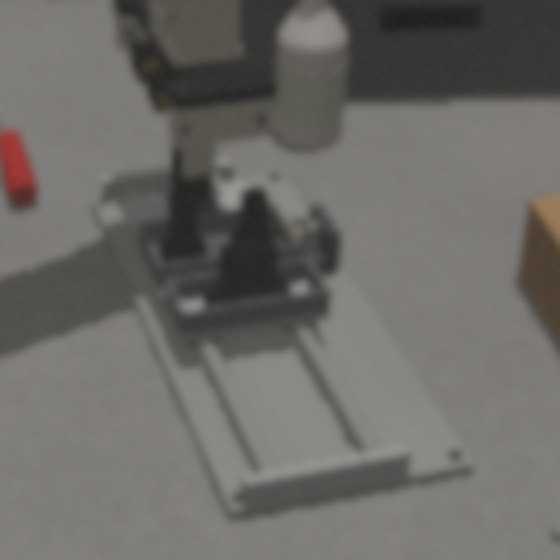

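```bash
python3 - <<'E'
from h import *
a=dict(np.load('pics/top0.npz'));b=dict(np.load('pics/t8.npz'))
for d,c0,c1,nm in((a,262,295,'t0'),(b,218,252,'t8')):
    P=cloud(d);z=P[...,2];m=((z>.046)&(z<.060)&(d['range_z']>.1)).astype(np.uint8);m[:,:c0]=0;m[:,c1:]=0;m[:145]=0;m[212:]=0
    n,l,st,_=cv2.connectedComponentsWithStats(m,connectivity=8);i=1+st[1:,4].argmax();r=cv2.minAreaRect((P[l==i][:,:2]*1000).astype(np.float32));print(nm,st[i],r)
im=b['pixels'][145:175,180:225,::-1];cv2.imwrite('pics/z8.png',cv2.resize(im,None,fx=16,fy=16,interpolation=cv2.INTER_CUBIC))
E
```

```text
t0 [265 150  27  46 225] ((563.1640014648438, 43.81886291503906), (109.11505126953125, 46.54502868652344), 11.957070350646973)
t8 [221 159  26  47 251] ((539.5806884765625, 152.00013732910156), (108.53726196289062, 46.659366607666016), 11.63159465789795)
```

View pics/z8.png

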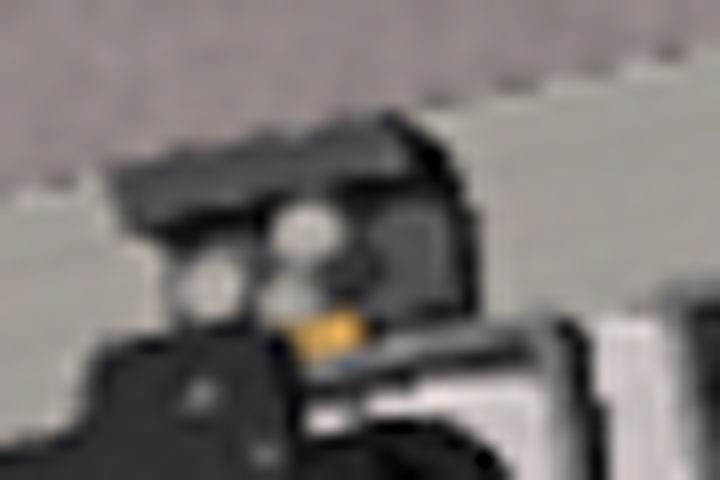

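The enlarged view shows the ball (290,295) nestled between the steel pins at (305,225) and (215,285). Rim fits give a 110.7 mm shift, and the arm shows 110.3 mm. It rests against a 7.5 N push, above the 5 N of the first pin. I press slightly more, into the recommended 8–12 N, and check that it holds.

Call:
step_arm:
  rows:
    - [1, 0, 0, 0.0005, 0, 0, 0]
    - [1, 0, 0, 0.0007, 0, 0, 0]
    - [1, 0, 0, 0.0007, 0, 0, 0]
    - [1, 0, 0, 0.0007, 0, 0, 0]
    - [1, 0, 0, 0.0007, 0, 0, 0]

```text
clock: 23.5
position: [0.5113, 0.2942, 0.068]
ee_rot: [-1.362, 1.105, 1.354]
force: [0.7, -8.7, 8.4]
width: 0.198
```

```bash
python3 m.py; python3 m.py 9; python3 m.py
```

```text
travel 0.1103 -0.0004 Fy -8.65 F [ 0.7 -8.7  8.4] w 0.1976570386936665
travel 0.1103 -0.0004 Fy -8.65 F [ 0.7 -8.7  8.4] w 0.1976570386936665
travel 0.1104 -0.0004 Fy -7.54 F [ 1.1 -7.5  8.1] w 0.19584668382838788
```

View pics/t9.png

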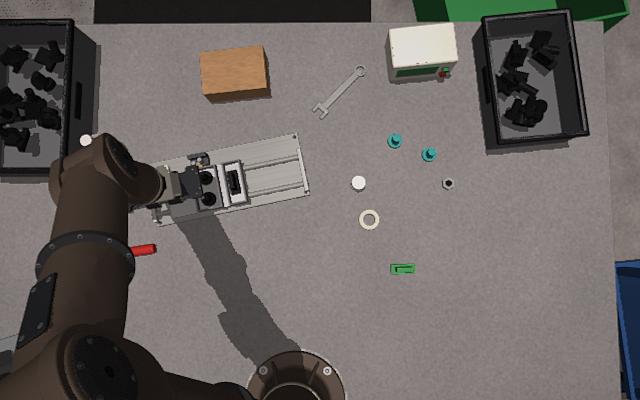

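The shuttle holds still at 110.3 mm under about 8 N. The jar (358,183), tape (369,219) and nut (448,184) are unmoved. Handing in.

```bash
python3 -c "
from cell import arm
print(arm.sign_off())"
```

```text
the job is handed in; nothing more can be done
None
```

I loaded the shuttle, slid it into the notch and handed the job in at about 24 s. At hand-in the arm was still gripping the handle. No verdict was reported.

**Loading:** both black pins stand in the wide bin and the black bracket stands in the narrow bin. They were let go before the slide began, and they were still upright in the last views I looked at.

**Notch:**
- **Force:** it turned from resisting to pulling forward after the first pin. The shuttle then stopped at about 110.3 mm and stayed there under a steady push of about 8 N. It takes about 5 N to pass the first pin and 15 N to pass the second, so it is resting between them.
- **Camera:** the bin rims moved 110.7 mm, and an enlarged view shows the ball sitting between the two steel pins.

**Bystanders:** the jar, tape roll and nut are at the same pixels as at the start, as are the turquoise pins and green bracket.

**Disagreements:**
- My first estimate of the travel, taken as the midpoint of the two steel pins, was 113.8 mm, about 3 mm more than where it stopped. I took the stop as right because the two pins are offset across the rail, and the contact geometry then gives about 111 mm.
- The arm also carried about 8 N of vertical preload while holding the handle.

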